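# Draw the slotted plug from a shear box with a quarter-turn puller

### The job

Take the puller out of its stand, lower its cross-foot through the slot of the plug in the shear box until the collar rests on the plug, and screw it in by a quarter turn, either way. Pull the plug straight up out of the box, carry it on the puller to the empty tray, and set it down gently and upright before letting go; leave the puller standing in the plug. The other shear box, whose plug has no slot, is not the one meant.

Things in the scene. Friction and masses are not known exactly. Their poses are not given: they have to be found in the camera images.
- puller_grip (a point): Puller, upright in a white stand 45 mm high. Point: centre of its flat dark handle, 40 long (x), 14 thick (y, grip across it), 44 mm high; z up. Collar 36 mm wide, underside 36 mm below the point. Under it a 10 mm neck and a cross-foot 36 long (along x), 10 wide, 8 mm high, underside 62 mm below the point: a quarter-turn thread, holding once turned 60 to 90 degrees. Lift 30 mm to clear the stand.
- plug: Loose hollow square aluminium plug, 64 x 64 x 40 mm, 0.3 kg, flush with the box's rim. Origin: centre of underside, z up. Slot in its 10 mm thick top, 46 long (x) by 20 mm wide, into a chamber 52 x 52 x 24 mm where the foot can turn. Collar resting on the plug: handle centre 76 mm above origin; the puller then rises 8 mm (to 84) before it lifts the plug.
- shear_box: Shear box holding the slotted plug: square steel block 100 x 100 x 55 mm high, fixed to the bench, with a square bore 69 x 69 mm, 40 mm deep. Origin: centre of its underside on the bench, z up. A second box that looks the same, with a solid plug without a slot, stands nearby.
- tray: Empty shallow steel tray, 200 mm (x) by 180 mm (y), fixed to the bench; walls 28 mm high and 4 mm thick, floor 4 mm thick. Origin: centre of its underside on the bench, z up.
Things that resemble listed ones, but are neither listed nor needed, are in the scene too. Leave any purple look-alike of the plug alone. What is shaped like the part that bears puller_grip but purple is not meant.

How it is judged:
By the outcome, as a careful person would: the job done as asked, in the order asked, and still so for the second after the job is handed in, with the robot touching nothing.
It also fails if it takes over 48 s, if anything falls off the work surface, if the arm or the gripper's body presses on something with over 40 N, if the wrist force passes 120 N, or if a joint passes its speed limit or range.

### The arm

A 6-joint arm with a two-finger parallel gripper is mounted at the origin on the work surface. World frame = base frame: x ahead of the robot, y to its left, z up, the work surface at z = 0. Lengths are in m, angles in rad, forces in N, time in s.
With the tool pointing down it reaches from about 0.35 to 0.925 m from the base axis. Payload 6.4 kg.
Tool frame: the origin (TCP) lies on the centre line of the jaws, within the pads' length; the fingertips stand 17 mm ahead of it and the grasp point (between the pads) lies 2 mm behind it; z points along the fingers, y is the direction in which the jaws open and shut (so a half turn about z gives the same grasp; the last joint's range is limited). The gripper opens to 94 mm and grips with 3 to 60 N. Pads are 16 mm wide; open, the fingers measure 119 mm over their backs; the gripper's body (75 mm by 177 mm) begins 78 mm behind the grasp point.
Start: joints at [-1.3, 0.245, 1.558, -0, 1.339, -0.174], TCP at [0.28, -0.587, 0.196] pointing down, gripper open.
Joint ranges: [-3.13, 3.13], [-1.02, 2.26], [0.13, 2.54], [-0.95, 4.09], [0.21, 2.88], [-2.74, 2.74]. Speed limits (rad/s): [2.57, 2.57, 3.14, 3.14, 3.14, 3.14].

### API

Orientations are given as a 3x3 rotation matrix whose columns are the frame's x, y, z axes.
In Python, from plant import monitor, imaging, robot gives the robot as it stands.
- The arm moves only by the tool drive_tool, never from a script. Its argument "steps" is a list of rows, each an object with "delta_rot": the turn, a rotation vector about the tool's x, y, z in degrees, a list of three; "translation": the shift along the tool's x, y, z in m, a list of three; "claw": the finger opening in m, from 0 to 0.094. In form: [{"delta_rot": [rx, ry, rz], "translation": [tx, ty, tz], "claw": claw}, ...]. A call has 1 to 5 rows; each row is the pose to reach, as a shift and turn from the pose commanded when the call began, along the tool's axes at that moment; what a row does not reach only later rows make up. A row lasts 1/8 s, in which the tool goes at most 62.5 mm and 10.7 degrees, less where a joint would pass 70% of its speed; a pose out of reach is approached as far as the arm can. A call with a gripper value outside its range is refused whole. The fingers move at their own pace and stop on an object; "grip_force" is the grip in N (left out, the last holds). Time passes only in rows, so rows that repeat a pose let the fingers close. It gives the time, the measured TCP pose, the force and the opening at its end, in the units of the state.
- monitor.get_state(): the state, without advancing time (a new reading comes with each control period).
- imaging.get_image(name): name is "scene" or "top" or "wrist"; returns the picture (480x640x3 uint8, blue, green, red); there is no depth.
- imaging.camera_info(name): a dict with "fov_y" (degrees; the focal length in pixels is half the picture's height over the tangent of half this angle, whatever the lens; pixels are square), "cx", "cy" (the principal point, pixels), "rvec" (rotation vector, rad) and "tvec" (3), from world to camera coordinates, as OpenCV has them. Camera axes: x right, y down, z forward; pixel columns grow to the right and rows downward; lengths in m; the calibration is good to about 2 mm. A picture is of the moment at which its call begins: read the wrist's pose just before it. camera_info takes no time and is no camera call; for the wrist camera it gives the pose at the moment of the call.
- robot.close_job(): hands the job in, once; it reports no verdict.
The state is a dict: "t": time; "joints": joint angles; "joint_velocities": joint speeds; "effort": joint torques, N m; "tool_pos": TCP position; "orientation": TCP orientation; "force": force on the tool from outside, world axes, zero at the start; "wrist_torque": the same for the moment, N m; "finger_gap": finger opening in m.
Only numpy, scipy, OpenCV 4.12 (cv2) and the standard library are available. Lean on these libraries where they do the work, as an engineer would, in place of code of your own. Each camera call takes 0.05 s, during which the arm holds its last target.

## Working session

There is one attempt and no reset: what is moved stays moved. The work goes in short steps, Python scripts to look and compute and a tool call to move; the robot and the scene stay as the last step left them, time stands still between calls to the robot, and variables do not carry over. Pictures are saved under pics/ and viewed, and the job is handed in when it is done.

Besides the shell and the picture viewer there is one more tool, called after "Request:" as name([rows], argument=value, ...), one row to a line, values as JSON. drive_tool: Moves the arm, as the interface text tells. Its arguments: {"type":"object","properties":{"steps":{"type":"array","items":{"type":"object","properties":{"delta_rot":{"type":"array","items":{"type":"number"}},"translation":{"type":"array","items":{"type":"number"}},"claw":{"type":"number"}}}},"grip_force":{"type":"number"}},"required":["steps"]}

```bash
ls; mkdir -p pics
python3 - <<'E'
from plant import monitor, imaging, robot
import cv2
for n in ["scene","top","wrist"]:
    i=imaging.camera_info(n); print(n,i)
    cv2.imwrite(f"pics/{n}0.png",imaging.get_image(n))
print(monitor.get_state())
E
```

```text
pics
scene {'fov_y': 53.45692592069179, 'cx': 315.0410534538695, 'cy': 239.0459533422619, 'rvec': array([ 2.05225237,  1.38622704, -0.54181489]), 'tvec': array([-0.21330051, -0.32036027,  1.22881898])}
top {'fov_y': 45.34042509250669, 'cx': 309.2282635332622, 'cy': 246.98589405680704, 'rvec': array([ 2.13879196, -2.17574964,  0.10277937]), 'tvec': array([0.03424183, 0.56980621, 1.1383102 ])}
wrist {'fov_y': 67.9827845313838, 'cx': 320.11778798805045, 'cy': 236.2133293099063, 'rvec': array([-2.46687324,  1.55784217,  0.20618707]), 'tvec': array([-0.64969001, -0.02513322,  0.39222996])}
{'t': 0.15, 'joints': array([-1.30007455e+00,  2.45647705e-01,  1.55871586e+00, -2.88011285e-05,
        1.33865838e+00, -1.74121037e-01]), 'joint_velocities': array([ 4.03789235e-04,  1.22903555e-04, -2.88071885e-03,  7.03726606e-05,
        5.48855641e-04, -1.30058361e-03]), 'effort': array([ 1.06805779e-03, -4.16264999e+01, -3.14982104e+01,  6.84980303e-02,
        3.15899332e-02, -8.65107017e-05]), 'tool_pos': array([ 0.27956643, -0.58629912,  0.19521204]), 'orientation': array([[ 9.02675500e-01,  4.30321710e-01, -4.09239993e-04],
       [ 4.30321848e-01, -9.02674488e-01,  1.36974247e-03],
       [ 2.20019421e-04, -1.41253788e-03, -9.99998978e-01]]), 'force': array([ 0.92051626, -0.01299602, -0.26994453]), 'wrist_torque': array([-0.01390382, -0.08068677,  0.01545148]), 'finger_gap': 0.09383355263065561}
```

View pics/top0.png

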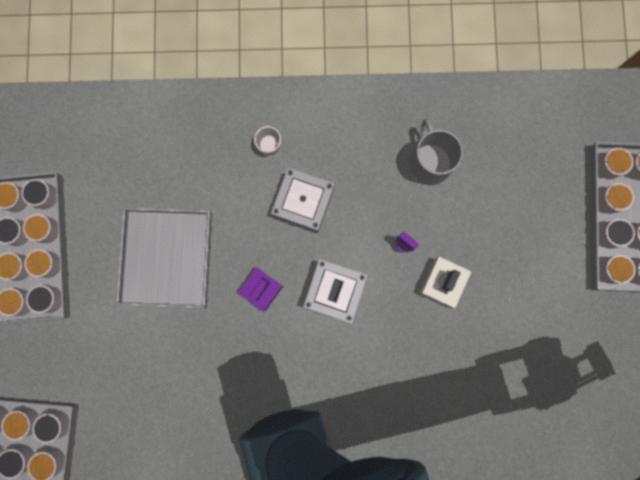

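View pics/scene0.png

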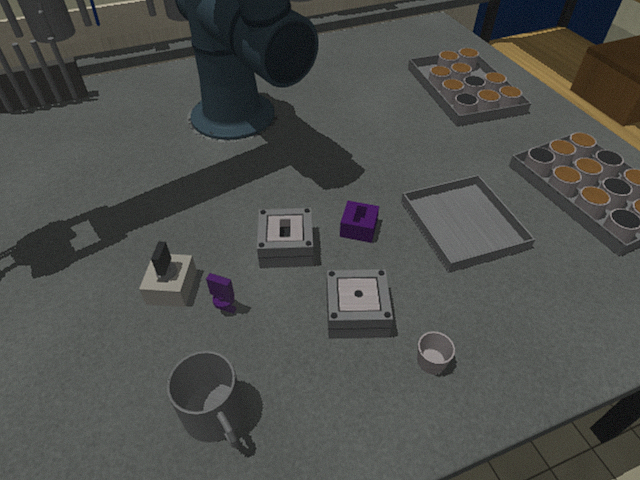

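View pics/wrist0.png

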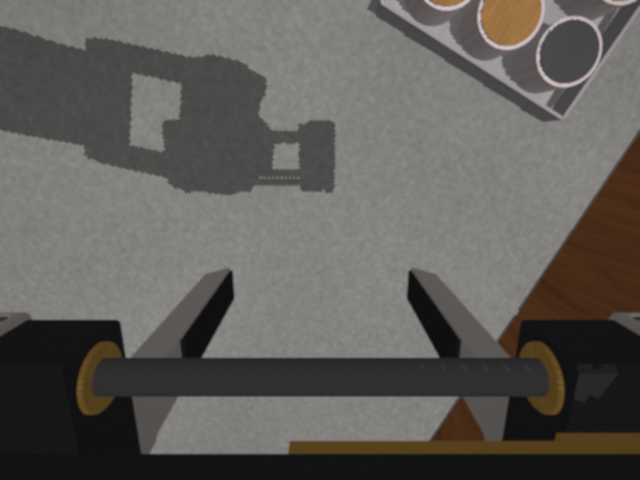

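Candidates in the top view:
- **Puller:** dark handle in the white stand at (449,281). The purple one at (405,242) is not meant.
- **Plug:** the slotted one in the box at (336,290). The solid box at (302,199) and the purple block at (260,288) are not meant.
- **Tray:** the empty one at (166,257). The cupped trays at the edges are not meant.

Next I measure these and take one close crop.

```bash
cat > h.py <<'E'
import numpy as np, cv2
def cam(i):
    R=cv2.Rodrigues(np.array(i['rvec']))[0]; t=np.array(i['tvec']); f=240/np.tan(np.radians(i['fov_y'])/2)
    return R,t,f,i['cx'],i['cy']
def cast(i,px,z):
    R,t,f,cx,cy=cam(i); px=np.atleast_2d(px).astype(float)
    d=np.c_[(px[:,0]-cx)/f,(px[:,1]-cy)/f,np.ones(len(px))]@R
    C=-R.T@t; return C+d*((z-C[2])/d[:,2])[:,None]
def proj(i,P):
    R,t,f,cx,cy=cam(i); q=np.atleast_2d(P)@R.T+t; return np.c_[f*q[:,0]/q[:,2]+cx,f*q[:,1]/q[:,2]+cy]
def blobs(mask,amin=30):
    cs,_=cv2.findContours(mask.astype(np.uint8)*255,cv2.RETR_LIST,cv2.CHAIN_APPROX_NONE)
    return [c for c in cs if cv2.contourArea(c)>amin]
def rect(i,c,z):
    w=cast(i,c.reshape(-1,2),z)[:,:2]*1000
    r=cv2.minAreaRect(w.astype(np.float32)); b=cv2.boxPoints(r)
    e=[b[1]-b[0],b[2]-b[1]]; L=max(e,key=np.linalg.norm)
    return np.round(r[0],1),np.round(sorted(r[1]),1),round(np.degrees(np.arctan2(L[1],L[0]))%180,1)
E
python3 - <<'E'
from h import *
from plant import imaging
i=imaging.camera_info("top"); im=cv2.imread("pics/top0.png"); g=im.max(2)
def roi(m,x0,y0,x1,y1):
    o=np.zeros(m.shape,bool); o[y0:y1,x0:x1]=m[y0:y1,x0:x1]; return o
print(im[270,435],im[281,450],im[275,320],im[290,336],im[310,320],im[290,380])
for nm,m,z in [("stand",roi(g>190,410,245,480,315),.045),("handle",roi(g<75,425,255,475,310),.103),
 ("plug",roi(g>205,300,255,370,325),.055),("slot",roi(g<110,320,270,352,312),.055)]:
    for c in blobs(m): print(nm,rect(i,c,z),cv2.contourArea(c),c.reshape(-1,2).mean(0))
print("tray",cast(i,[[124,210],[210,210],[208,306],[119,304]],.028).round(4))
a=im[240:320,300:380];b=im[240:320,410:490]
cv2.imwrite("pics/crop.png",cv2.resize(np.hstack([a,b]),None,fx=5,fy=5,interpolation=cv2.INTER_CUBIC))
E
```

```text
[204 215 222] [76 74 75] [177 174 176] [74 73 71] [182 180 183] [132 134 133]
stand (array([ 498.6, -246.6]), array([46.1, 58. ]), np.float32(153.8)) 536.0 [446.0125 280.05  ]
stand (array([ 494.1, -248.5]), array([69. , 78.5]), np.float32(153.8)) 1300.5 [446.76744186 281.78294574]
handle (array([ 494.8, -237.1]), array([14.1, 39. ]), np.float32(162.7)) 88.0 [447.32608696 280.91304348]
plug (array([481. , -25.5]), array([26.7, 52.1]), np.float32(159.3)) 311.5 [335.10447761 290.20895522]
plug (array([481.1, -25.8]), array([60.9, 62. ]), np.float32(159.3)) 910.0 [335.11607143 290.02678571]
slot (array([480.9, -25.8]), array([16.1, 41.9]), np.float32(159.1)) 147.5 [335.21568627 290.23529412]
tray [[0.6546 0.4064 0.028 ]
 [0.6512 0.228  0.028 ]
 [0.4542 0.2315 0.028 ]
 [0.4612 0.4129 0.028 ]]
```

View pics/crop.png

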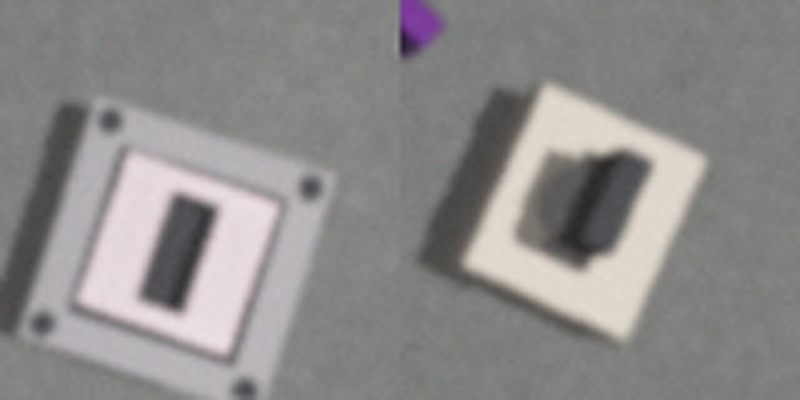

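The crop confirms it: the slotted plug is at left and the dark handle in the cream stand is at right. I'll hover above the puller and refine with the wrist camera.

```bash
cat >> h.py <<'E'
def delta(pos,psi):
    from plant import monitor
    s=monitor.get_state(); R=s['orientation']
    a=np.radians(psi); x=np.array([np.cos(a),np.sin(a),0]); z=np.array([0,0,-1.]); T=np.c_[x,np.cross(z,x),z]
    rv=np.degrees(cv2.Rodrigues(R.T@T)[0].ravel())
    print("t",round(s['t'],2),"trans",(R.T@(np.array(pos)-s['tool_pos'])).round(4),"rot",rv.round(2),"F",s['force'].round(1),"j",np.degrees(s['joints']).round(0))
    return s
E
python3 - <<'E'
from h import *
from plant import imaging
i=imaging.camera_info("wrist");R,t,*_=cam(i); s=delta([.40,-.30,.26],154)
print(s['orientation'].T@(-R.T@t-s['tool_pos']), s['orientation'].T@R.T)
print(cast(imaging.camera_info("top"),[[405,242],[260,288]],.06))
E
```

```text
t 0.15 trans [ 0.2319 -0.2067 -0.0644] rot [-3.0000e-02 -1.0000e-01 -1.2851e+02] F [ 0.9 -0.  -0.3] j [-74.  14.  89.  -0.  77. -10.]
[ 0.0752913   0.00114357 -0.18859321] [[-9.69270060e-04 -9.66721978e-01 -2.55827437e-01]
 [ 9.99998639e-01 -5.95476826e-04 -1.53856916e-03]
 [ 1.33502931e-03 -2.55828580e-01  9.66721240e-01]]
[[ 0.57369419 -0.16604203  0.06      ]
 [ 0.48747548  0.1225672   0.06      ]]
```

Request:
drive_tool([
  {"delta_rot": [0,0,-10.7],"translation": [0.06,-0.03,-0.03],"claw": 0.05},
  {"delta_rot": [0,0,-21.4],"translation": [0.12,-0.06,-0.05],"claw": 0.05},
  {"delta_rot": [0,0,-32],"translation": [0.18,-0.09,-0.06],"claw": 0.05},
  {"delta_rot": [0,0,-42.7],"translation": [0.24,-0.12,-0.06],"claw": 0.05},
  {"delta_rot": [0,0,-53],"translation": [0.29,-0.16,-0.06],"claw": 0.05},
])

```text
t: 0.78
tool_pos: [0.4594, -0.3411, 0.2558]
orientation: [[0.194, 0.981, 0.0], [0.981, -0.194, -0.0], [-0.0, 0.0, -1.0]]
force: [1.1, -0.2, 0.2]
finger_gap: 0.0508
```

```bash
python3 -c "
from h import *
delta([.494,-.246,.25],154)"
```

```text
t 0.78 trans [0.1    0.0155 0.0058] rot [ 2.000e-02  3.000e-02 -7.518e+01] F [ 1.1 -0.2  0.2] j [-48.   1.  97.   0.  82. -37.]
```

Request:
drive_tool([
  {"delta_rot": [0,0,-10.7],"translation": [0.04,0.005,0],"claw": 0.05},
  {"delta_rot": [0,0,-21.4],"translation": [0.08,0.01,0],"claw": 0.05},
  {"delta_rot": [0,0,-32],"translation": [0.1,0.015,0.005],"claw": 0.05},
  {"delta_rot": [0,0,-42.7],"translation": [0.1,0.015,0.005],"claw": 0.05},
  {"delta_rot": [0,0,-53],"translation": [0.1,0.015,0.005],"claw": 0.05},
])

```text
t: 1.4
tool_pos: [0.493, -0.2471, 0.2502]
orientation: [[-0.668, 0.745, -0.001], [0.745, 0.668, 0.0], [0.001, -0.0, -1.0]]
force: [0.2, -0.5, 1.1]
finger_gap: 0.0505
```

Request:
drive_tool([
  {"delta_rot": [0,0,-10.7],"translation": [0,0,0],"claw": 0.05},
  {"delta_rot": [0,0,-20],"translation": [0,0,0],"claw": 0.05},
  {"delta_rot": [0,0,-20],"translation": [0,0,0],"claw": 0.05},
])

```text
t: 1.78
tool_pos: [0.4929, -0.2476, 0.2503]
orientation: [[-0.878, 0.479, -0.0], [0.479, 0.878, 0.0], [0.001, 0.0, -1.0]]
force: [0.4, -0.2, -0.8]
finger_gap: 0.0501
```

Run:
```python
from h import *
from plant import imaging
delta([.494,-.246,.25],154)
import pickle
i=imaging.camera_info("wrist"); im=imaging.get_image("wrist"); cv2.imwrite("pics/w1.png",im); pickle.dump(i,open("w1.pkl","wb"))
```

```text
t 1.77 trans [-0.0002  0.0019  0.0003] rot [ 0.01 -0.03 -2.63] F [ 0.4 -0.2 -0.8] j [ -38.   -2.  100.   -0.   81. -100.]
```

View pics/w1.png

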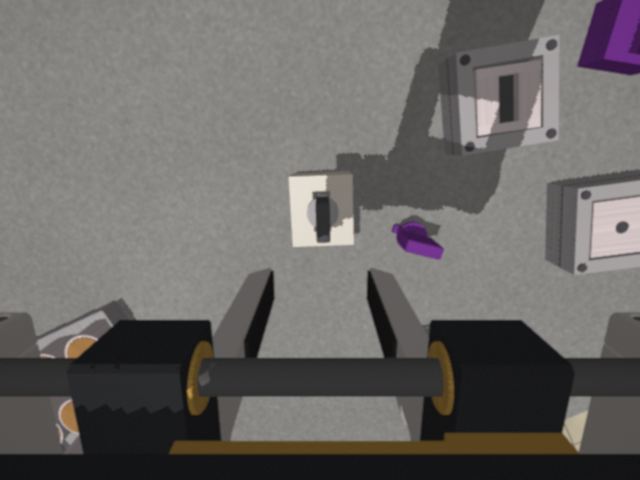

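The handle is at (322,214) in the stand, with the collar disc behind it. I'll segment it.

Run:
```python
from h import *
import pickle
i=pickle.load(open("w1.pkl","rb")); im=cv2.imread("pics/w1.png"); g=im.max(2)
cv2.imwrite("pics/w1c.png",cv2.resize(im[160:260,270:380],None,fx=6,fy=6,interpolation=cv2.INTER_CUBIC))
o=np.zeros(g.shape,bool); o[170:255,285:357]=g[170:255,285:357]<75
for c in blobs(o): print("handle",rect(i,c,.103),cv2.contourArea(c),cv2.boundingRect(c))
print(cast(i,[[316,242],[330,242],[316,200],[330,200]],.103))
print("stand",cast(i,[[289,177],[352,173],[354,244],[292,247]],.045), cast(i,[[289,177],[352,173],[354,244],[292,247]],.045).mean(0))
o[:]=0;o[60:150,460:555]=g[60:150,460:555]<85
for c in blobs(o): print("slot",rect(i,c,.055),cv2.boundingRect(c))
```

```text
handle (array([ 491.1, -243.6]), array([12.6, 40.2]), np.float32(151.7)) 458.0 (316, 196, 14, 42)
[[ 0.51013835 -0.26113748  0.103     ]
 [ 0.51672616 -0.24910024  0.103     ]
 [ 0.47382711 -0.2411372   0.103     ]
 [ 0.48021468 -0.22946292  0.103     ]]
stand [[ 0.44505844 -0.25977147  0.045     ]
 [ 0.47436381 -0.1971763   0.045     ]
 [ 0.54718629 -0.23228815  0.045     ]
 [ 0.51604646 -0.29668225  0.045     ]] [ 0.49566375 -0.24647954  0.045     ]
slot (array([507.3, -77.2]), array([ 6.1, 10.6]), np.float32(61.3)) (464, 143, 11, 7)
slot (array([535.6,   1.9]), array([6. , 7.6]), np.float32(61.3)) (547, 130, 8, 7)
slot (array([482.2, -26.1]), array([15.2, 44.5]), np.float32(159.2)) (499, 75, 16, 48)
slot (array([448.7, -19.5]), array([ 3.1, 54.1]), np.float32(70.5)) (473, 60, 56, 11)
slot (array([430.9, -50.1]), array([ 4.5, 10. ]), np.float32(61.3)) (460, 60, 11, 6)
```

View pics/w1c.png

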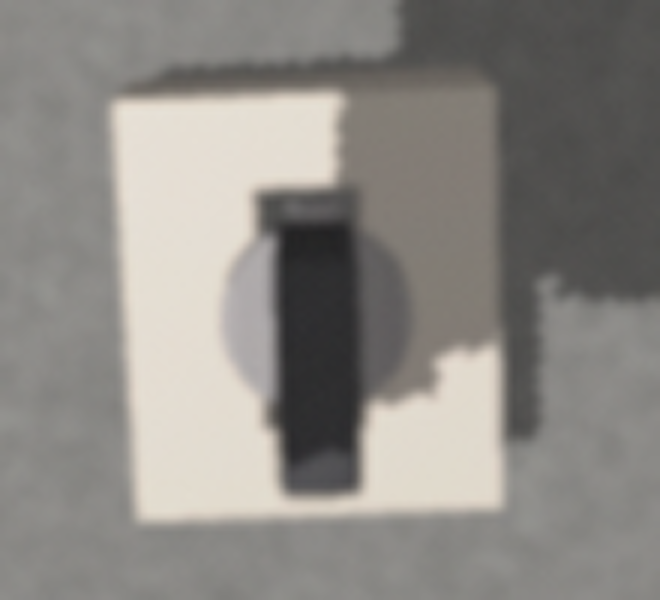

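Run:
```python
from h import *
import pickle
i=pickle.load(open("w1.pkl","rb"))
print(cast(i,[[323.5,222]],.103),cast(i,[[322.8,212.5]],.055))
a=cast(i,[[317.2,240],[317,205],[330,240],[329.5,205]],.103); 
for k in (0,2): v=a[k+1]-a[k]; print(np.degrees(np.arctan2(v[1],v[0])))
delta([.494,-.246,.25],152)
```

```text
[[ 0.49604649 -0.24510607  0.103     ]] [[ 0.49585118 -0.24532442  0.055     ]]
151.5188238178164
152.51613919777085
t 1.82 trans [-0.0002  0.0019  0.0004] rot [ 0.01 -0.02 -0.68] F [-0.   0.8 -0.5] j [ -38.   -2.  100.    0.   81. -100.]
```

```bash
python3 -c "
from h import *
delta([.496,-.245,.081],152.2)"
```

```text
t 1.82 trans [-0.0015  0.0037  0.1694] rot [ 0.01 -0.02 -0.88] F [-0.   0.8 -0.5] j [ -38.   -2.  100.    0.   81. -100.]
```

Request:
drive_tool([
  {"delta_rot": [0,0,-0.8],"translation": [-0.0015,0.0035,0.03],"claw": 0.05},
  {"delta_rot": [0,0,-0.8],"translation": [-0.0015,0.0035,0.08],"claw": 0.05},
  {"delta_rot": [0,0,-0.8],"translation": [-0.0015,0.0035,0.12],"claw": 0.05},
  {"delta_rot": [0,0,-0.8],"translation": [-0.0015,0.0035,0.12],"claw": 0.05},
])

```text
t: 2.33
tool_pos: [0.4938, -0.2437, 0.1272]
orientation: [[-0.884, 0.467, -0.006], [0.467, 0.884, 0.005], [0.007, 0.001, -1.0]]
force: [0.5, 0.3, 0.2]
finger_gap: 0.0499
```

Run:
```python
from h import *
from plant import imaging
delta([.496,-.245,.081],152.2)
im=imaging.get_image("wrist"); cv2.imwrite("pics/w2.png",im)
```

```text
t 2.33 trans [-0.0029 -0.0002  0.0462] rot [ 0.08 -0.43 -0.02] F [0.5 0.3 0.2] j [ -38.    5.  107.    0.   68. -100.]
```

View pics/w2.png

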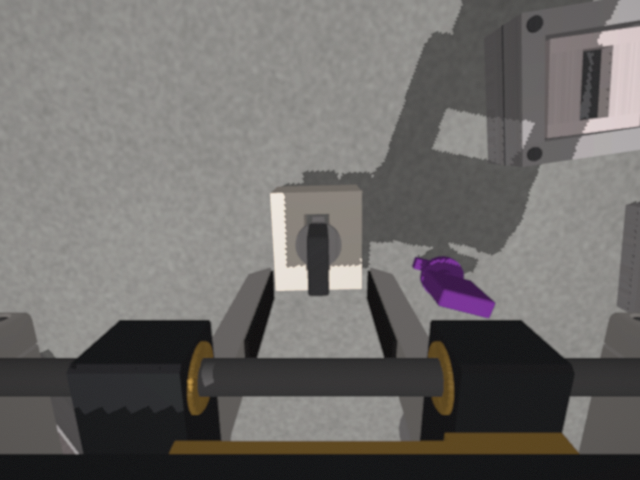

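The handle lies centred between the fingers, at column 318 with the fingers at 270 and 370. Descend and grip.

Request:
drive_tool([
  {"delta_rot": [0,0,0],"translation": [-0.0015,0,0.025],"claw": 0.05},
  {"delta_rot": [0,0,0],"translation": [-0.0015,0,0.0475],"claw": 0.05},
  {"delta_rot": [0,0,0],"translation": [-0.0015,0,0.0475],"claw": 0.05},
  {"delta_rot": [0,0,0],"translation": [-0.0015,0,0.0475],"claw": 0.05},
])

```text
t: 2.88
tool_pos: [0.4987, -0.2471, 0.0855]
orientation: [[-0.885, 0.465, 0.003], [0.465, 0.885, -0.002], [-0.004, -0.001, -1.0]]
force: [-0.4, 0.1, -0.1]
finger_gap: 0.0498
```

Run:
```python
from h import *
delta([.496,-.245,.081],152.2)
```

```text
t 2.88 trans [0.0034 0.0006 0.0045] rot [-0.04  0.21  0.07] F [-0.4  0.1 -0.1] j [ -38.    9.  108.   -0.   63. -100.]
```

Request:
drive_tool([
  {"delta_rot": [0,0,0],"translation": [0.001,0,0.002],"claw": 0.05},
  {"delta_rot": [0,0,0],"translation": [0.001,0,0.002],"claw": 0.05},
])

```text
t: 3.12
tool_pos: [0.4967, -0.2458, 0.0818]
orientation: [[-0.885, 0.465, 0.001], [0.465, 0.885, -0.001], [-0.001, -0.0, -1.0]]
force: [-0.3, 0.5, 0.1]
finger_gap: 0.05
```

Run:
```python
from h import *
delta([.496,-.245,.081],152.2)
```

```text
t 3.12 trans [0.001  0.0003 0.0008] rot [-0.01  0.06  0.08] F [-0.3  0.5  0.1] j [ -38.    9.  108.    0.   63. -100.]
```

Request:
drive_tool([
  {"delta_rot": [0,0,0],"translation": [0,0,0],"claw": 0.005},
  {"delta_rot": [0,0,0],"translation": [0,0,0],"claw": 0.005},
  {"delta_rot": [0,0,0],"translation": [0,0,0],"claw": 0.005},
  {"delta_rot": [0,0,0],"translation": [0,0,0],"claw": 0.005},
], grip_force=45)

```text
t: 3.62
tool_pos: [0.4964, -0.2456, 0.0811]
orientation: [[-0.885, 0.465, -0.0], [0.465, 0.885, -0.0], [0.0, -0.0, -1.0]]
force: [-0.6, -0.1, -1.7]
finger_gap: 0.0135
```

Request:
drive_tool([
  {"delta_rot": [0,0,0],"translation": [0,0,-0.01],"claw": 0.005},
  {"delta_rot": [0,0,0],"translation": [0,0,-0.03],"claw": 0.005},
  {"delta_rot": [0,0,0],"translation": [0,0,-0.06],"claw": 0.005},
  {"delta_rot": [0,0,0],"translation": [0,0,-0.08],"claw": 0.005},
])

```text
t: 4.12
tool_pos: [0.4968, -0.2458, 0.163]
orientation: [[-0.885, 0.465, 0.001], [0.465, 0.885, -0.001], [-0.002, -0.0, -1.0]]
force: [0.1, 1.0, -2.0]
finger_gap: 0.0136
```

Run:
```python
from h import *
delta([.481,-.0258,.165],159.3)
```

```text
t 4.12 trans [ 0.1163  0.1874 -0.0022] rot [-0.02  0.09 -7.01] F [ 0.1  1.  -2. ] j [ -38.    3.  105.    0.   72. -100.]
```

Request:
drive_tool([
  {"delta_rot": [0,0,-2],"translation": [0.03,0.035,0],"claw": 0.005},
  {"delta_rot": [0,0,-4],"translation": [0.06,0.075,0],"claw": 0.005},
  {"delta_rot": [0,0,-6],"translation": [0.09,0.11,-0.002],"claw": 0.005},
  {"delta_rot": [0,0,-7],"translation": [0.1,0.125,-0.002],"claw": 0.005},
  {"delta_rot": [0,0,-7],"translation": [0.1,0.125,-0.002],"claw": 0.005},
])

```text
t: 4.75
tool_pos: [0.4663, -0.0881, 0.1635]
orientation: [[-0.936, 0.352, 0.001], [0.352, 0.936, -0.001], [-0.001, -0.0, -1.0]]
force: [0.5, 0.8, -1.7]
finger_gap: 0.0138
```

Request:
drive_tool([
  {"delta_rot": [0,0,0],"translation": [0,0,0],"claw": 0.005},
  {"delta_rot": [0,0,0],"translation": [0,0,0],"claw": 0.005},
])

```text
t: 5.0
tool_pos: [0.4664, -0.0895, 0.1632]
orientation: [[-0.935, 0.355, -0.0], [0.355, 0.935, -0.0], [-0.0, -0.0, -1.0]]
force: [0.2, 0.2, -1.0]
finger_gap: 0.0134
```

Run:
```python
from h import *
from plant import imaging
import pickle
delta([.481,-.0258,.165],159.3)
i=imaging.camera_info("wrist"); im=imaging.get_image("wrist"); cv2.imwrite("pics/w3.png",im); pickle.dump(i,open("w3.pkl","wb"))
g=im.max(2)
for th in (75,90,105):
  for c in blobs(g<th,300): 
    if cv2.boundingRect(c)[1]<260: print(th,rect(i,c,.055),cv2.boundingRect(c))
```

```text
t 5.0 trans [ 0.009   0.0648 -0.0018] rot [-0.01  0.   -0.11] F [ 0.2  0.2 -1. ] j [-25.  -8. 116.  -0.  72. -94.]
75 (array([ 545.8, -119.7]), array([ 68.4, 164.4]), np.float32(159.1)) (285, 233, 71, 164)
75 (array([480.7, -24.7]), array([16.7, 40.9]), np.float32(159.4)) (387, 195, 22, 48)
75 (array([461.7,  84.9]), array([19. , 60.4]), np.float32(143.8)) (495, 115, 51, 75)
90 (array([480.8, -24.5]), array([17.9, 41. ]), np.float32(159.5)) (386, 195, 24, 48)
90 (array([ 570.4, -129.3]), array([316.1, 671.7]), np.float32(69.1)) (0, 175, 640, 305)
90 (array([484.4, 118. ]), array([17.1, 42. ]), np.float32(143.5)) (550, 134, 36, 56)
90 (array([426.9,  63.6]), array([138.9, 189.9]), np.float32(133.2)) (365, 0, 197, 247)
105 (array([481.4, -24.4]), array([19.3, 43.6]), np.float32(159.7)) (386, 194, 25, 51)
105 (array([ 570.1, -129.2]), array([316.9, 671.7]), np.float32(69.1)) (0, 174, 640, 306)
105 (array([485.2, 118.8]), array([17.9, 43.7]), np.float32(146.5)) (547, 134, 40, 57)
105 (array([433.2,  30.6]), array([173., 200.]), np.float32(159.2)) (337, 0, 226, 260)
```

View pics/w3.png

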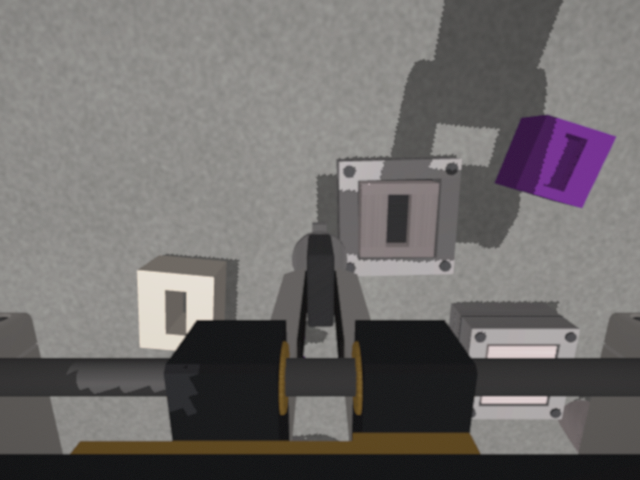

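The slot is at pixel (397,219), which gives (0.481, −0.025) at 159.4°. That agrees with the top view. Move over it.

Request:
drive_tool([
  {"delta_rot": [0,0,-0.1],"translation": [0.005,0.03,0],"claw": 0.005},
  {"delta_rot": [0,0,-0.1],"translation": [0.009,0.055,0],"claw": 0.005},
  {"delta_rot": [0,0,-0.1],"translation": [0.009,0.0655,0],"claw": 0.005},
  {"delta_rot": [0,0,-0.1],"translation": [0.009,0.0655,0],"claw": 0.005},
  {"delta_rot": [0,0,-0.1],"translation": [0.009,0.0655,0.01],"claw": 0.005},
])

```text
t: 5.68
tool_pos: [0.4815, -0.0249, 0.1535]
orientation: [[-0.936, 0.353, 0.002], [0.353, 0.936, -0.001], [-0.002, -0.0, -1.0]]
force: [0.8, -1.1, -1.3]
finger_gap: 0.0132
```

Request:
drive_tool([
  {"delta_rot": [0,0,0],"translation": [0,0,0.015],"claw": 0.005},
  {"delta_rot": [0,0,0],"translation": [0,0,0.027],"claw": 0.005},
  {"delta_rot": [0,0,0],"translation": [0,0,0.027],"claw": 0.005},
  {"delta_rot": [0,0,0],"translation": [0,0,0.027],"claw": 0.005},
])

```text
t: 6.18
tool_pos: [0.481, -0.0241, 0.1262]
orientation: [[-0.936, 0.352, 0.0], [0.352, 0.936, -0.0], [-0.0, 0.0, -1.0]]
force: [-0.9, 0.7, -1.1]
finger_gap: 0.0134
```

Run:
```python
from h import *
from plant import imaging
delta([.481,-.025,.091],159.4)
im=imaging.get_image("wrist"); cv2.imwrite("pics/w4.png",im[150:450,150:550])
im=imaging.get_image("scene"); cv2.imwrite("pics/s4.png",cv2.resize(im[150:310,180:400],None,fx=3,fy=3,interpolation=cv2.INTER_CUBIC))
```

```text
t 6.17 trans [-0.0003 -0.0008  0.0352] rot [ 0.    0.01 -0.02] F [-0.9  0.7 -1.1] j [-16.  -5. 117.  -0.  68. -86.]
```

View pics/w4.png

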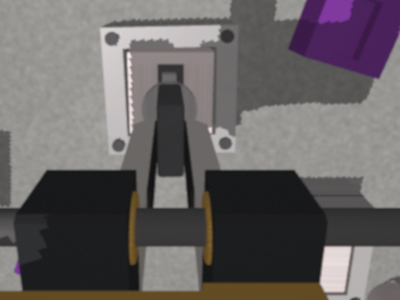

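View pics/s4.png

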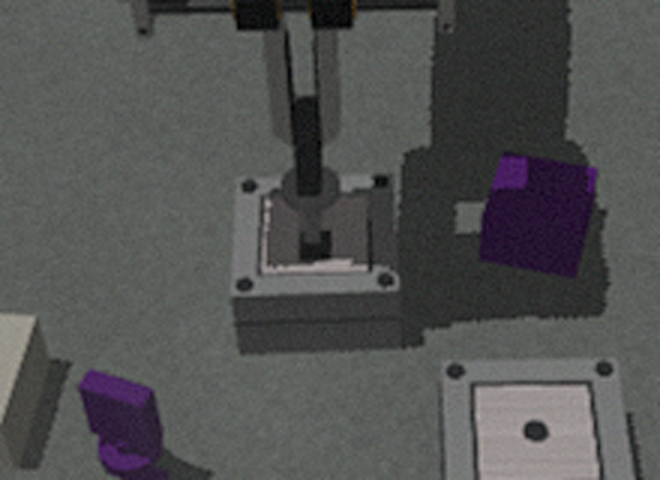

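The foot is over the slot, which is visible just ahead of the collar. Lower gently.

Request:
drive_tool([
  {"delta_rot": [0,0,0],"translation": [0,-0.0008,0.008],"claw": 0.005},
  {"delta_rot": [0,0,0],"translation": [0,-0.0008,0.015],"claw": 0.005},
  {"delta_rot": [0,0,0],"translation": [0,-0.0008,0.022],"claw": 0.005},
  {"delta_rot": [0,0,0],"translation": [0,-0.0008,0.028],"claw": 0.005},
  {"delta_rot": [0,0,0],"translation": [0,-0.0008,0.031],"claw": 0.005},
])

```text
t: 6.9
tool_pos: [0.4803, -0.0247, 0.0946]
orientation: [[-0.936, 0.352, -0.001], [0.352, 0.936, 0.0], [0.001, -0.0, -1.0]]
force: [-0.0, -0.6, -1.5]
finger_gap: 0.0135
```

Request:
drive_tool([
  {"delta_rot": [0,0,0],"translation": [0,0,0.002],"claw": 0.005},
  {"delta_rot": [0,0,0],"translation": [0,0,0.003],"claw": 0.005},
  {"delta_rot": [0,0,0],"translation": [0,0,0.004],"claw": 0.005},
  {"delta_rot": [0,0,0],"translation": [0,0,0.004],"claw": 0.005},
])

```text
t: 7.4
tool_pos: [0.4806, -0.0247, 0.0912]
orientation: [[-0.936, 0.352, 0.0], [0.352, 0.936, -0.0], [-0.0, 0.0, -1.0]]
force: [0.0, -0.4, -1.9]
finger_gap: 0.0132
```

Request:
drive_tool([
  {"delta_rot": [0,0,0],"translation": [0,0,0.001],"claw": 0.005},
  {"delta_rot": [0,0,0],"translation": [0,0,0.001],"claw": 0.005},
  {"delta_rot": [0,0,0],"translation": [0,0,0.001],"claw": 0.005},
])

```text
t: 7.78
tool_pos: [0.481, -0.025, 0.091]
orientation: [[-0.936, 0.352, 0.001], [0.352, 0.936, -0.0], [-0.001, -0.0, -1.0]]
force: [-2.6, -0.2, 6.7]
finger_gap: 0.013
```

Run:
```python
from h import *
from plant import imaging
delta([.481,-.025,.091],159.4)
im=imaging.get_image("scene"); cv2.imwrite("pics/s5.png",cv2.resize(im[150:310,180:400],None,fx=3,fy=3,interpolation=cv2.INTER_CUBIC))
```

```text
t 7.78 trans [-0.0001 -0.     -0.    ] rot [-0.01  0.04 -0.01] F [-2.6 -0.2  6.7] j [-16.  -2. 118.  -0.  63. -86.]
```

View pics/s5.png

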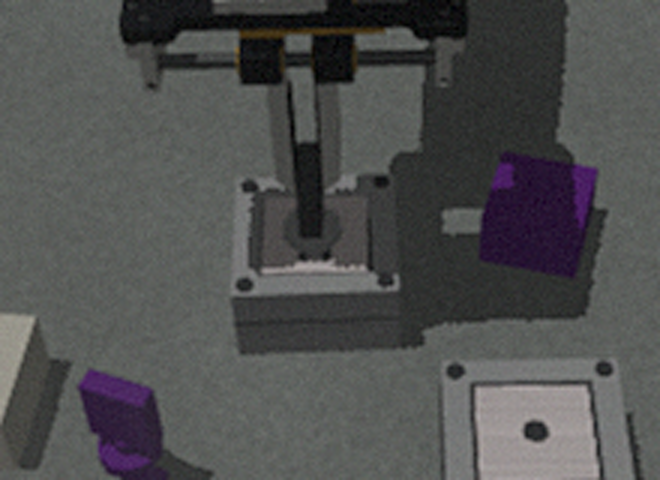

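The collar is seated: contact at z=0.091 as predicted, 6.7 N. Unload slightly and turn 90° about tool z.

Request:
drive_tool([
  {"delta_rot": [0,0,10],"translation": [0,0,-0.001],"claw": 0.005},
  {"delta_rot": [0,0,20],"translation": [0,0,-0.001],"claw": 0.005},
  {"delta_rot": [0,0,30],"translation": [0,0,-0.001],"claw": 0.005},
  {"delta_rot": [0,0,40],"translation": [0,0,-0.001],"claw": 0.005},
  {"delta_rot": [0,0,48],"translation": [0,0,-0.001],"claw": 0.005},
])

```text
t: 8.45
tool_pos: [0.4804, -0.0243, 0.091]
orientation: [[-0.36, 0.933, -0.0], [0.933, 0.36, 0.001], [0.001, 0.0, -1.0]]
force: [-0.8, 0.6, 0.6]
finger_gap: 0.0136
```

Request:
drive_tool([
  {"delta_rot": [0,0,10],"translation": [0,0,0],"claw": 0.005},
  {"delta_rot": [0,0,20],"translation": [0,0,0],"claw": 0.005},
  {"delta_rot": [0,0,30],"translation": [0,0,0],"claw": 0.005},
  {"delta_rot": [0,0,40],"translation": [0,0,0],"claw": 0.005},
  {"delta_rot": [0,0,42],"translation": [0,0,0],"claw": 0.005},
])

```text
t: 9.07
tool_pos: [0.4806, -0.0246, 0.091]
orientation: [[0.352, 0.936, 0.0], [0.936, -0.352, 0.0], [0.0, 0.0, -1.0]]
force: [0.6, 0.4, -0.9]
finger_gap: 0.0132
```

Request:
drive_tool([
  {"delta_rot": [0,0,0],"translation": [0,0,0],"claw": 0.005},
  {"delta_rot": [0,0,0],"translation": [0,0,0],"claw": 0.005},
])

```text
t: 9.32
tool_pos: [0.4805, -0.0247, 0.091]
orientation: [[0.351, 0.936, -0.0], [0.936, -0.351, 0.0], [-0.0, -0.0, -1.0]]
force: [-0.2, 0.1, -1.6]
finger_gap: 0.0138
```

Run:
```python
from h import *
from plant import imaging,monitor
s=delta([.481,-.025,.091],69.4); print(s['wrist_torque'])
im=imaging.get_image("wrist"); cv2.imwrite("pics/w6.png",im)
```

```text
t 9.32 trans [-0.0001  0.0006  0.    ] rot [-0.    0.    0.06] F [-0.2  0.1 -1.6] j [-16.  -2. 118.  -0.  64.   4.]
[-0.03543946 -0.11889827  0.02193571]
```

View pics/w6.png

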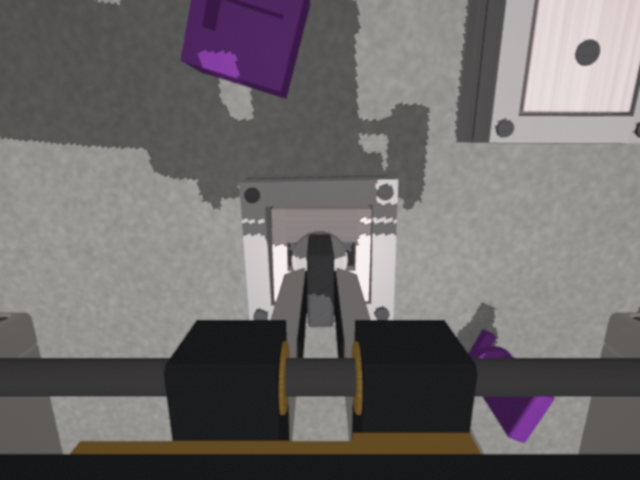

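Handle is now square to the slot, and the slot ends show either side of the collar at (290,258) and (350,258). Pull up slowly.

Request:
drive_tool([
  {"delta_rot": [0,0,0],"translation": [0,0,-0.004],"claw": 0.005},
  {"delta_rot": [0,0,0],"translation": [0,0,-0.008],"claw": 0.005},
  {"delta_rot": [0,0,0],"translation": [0,0,-0.012],"claw": 0.005},
  {"delta_rot": [0,0,0],"translation": [0,0,-0.016],"claw": 0.005},
  {"delta_rot": [0,0,0],"translation": [0,0,-0.02],"claw": 0.005},
])

```text
t: 10.0
tool_pos: [0.4803, -0.0246, 0.1112]
orientation: [[0.352, 0.936, -0.0], [0.936, -0.352, 0.0], [-0.0, -0.0, -1.0]]
force: [0.0, -0.6, -4.2]
finger_gap: 0.0135
```

Request:
drive_tool([
  {"delta_rot": [0,0,0],"translation": [0,0,-0.008],"claw": 0.005},
  {"delta_rot": [0,0,0],"translation": [0,0,-0.016],"claw": 0.005},
  {"delta_rot": [0,0,0],"translation": [0,0,-0.024],"claw": 0.005},
  {"delta_rot": [0,0,0],"translation": [0,0,-0.032],"claw": 0.005},
  {"delta_rot": [0,0,0],"translation": [0,0,-0.04],"claw": 0.005},
])

```text
t: 10.62
tool_pos: [0.4806, -0.0247, 0.1517]
orientation: [[0.352, 0.936, 0.0], [0.936, -0.352, -0.0], [0.0, 0.0, -1.0]]
force: [-0.2, 0.2, -4.0]
finger_gap: 0.0136
```

Request:
drive_tool([
  {"delta_rot": [0,0,0],"translation": [0,0,-0.01],"claw": 0.005},
  {"delta_rot": [0,0,0],"translation": [0,0,-0.02],"claw": 0.005},
  {"delta_rot": [0,0,0],"translation": [0,0,-0.025],"claw": 0.005},
  {"delta_rot": [0,0,0],"translation": [0,0,-0.025],"claw": 0.005},
])

```text
t: 11.12
tool_pos: [0.4808, -0.0248, 0.1766]
orientation: [[0.352, 0.936, 0.001], [0.936, -0.352, -0.0], [0.0, 0.001, -1.0]]
force: [-0.4, 0.5, -4.4]
finger_gap: 0.0133
```

Run:
```python
from h import *
from plant import imaging,monitor
s=delta([.555,.32,.175],90); print(s['wrist_torque'])
im=imaging.get_image("scene"); cv2.imwrite("pics/s7.png",im)
```

```text
t 11.12 trans [ 0.3488 -0.0519  0.0016] rot [ 5.000e-02  1.000e-02 -2.061e+01] F [-0.4  0.5 -4.4] j [-16.  -8. 114.  -0.  74.   4.]
[ 0.04365041 -0.03267625  0.00297016]
```

View pics/s7.png

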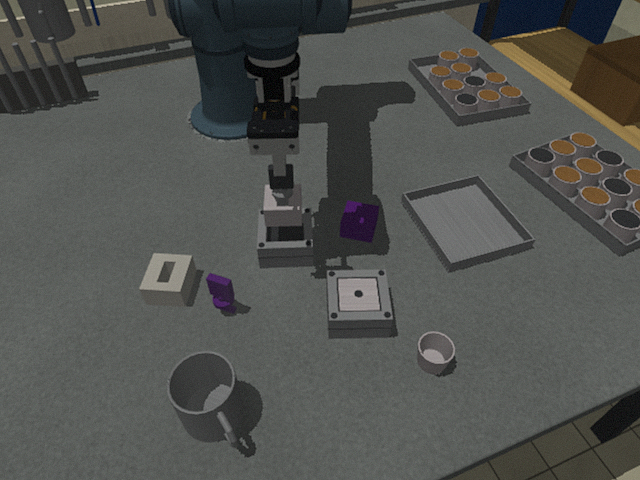

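The plug is out of the box at (284,205). Carry it to the tray centre (0.555, 0.320), accelerating smoothly.

Request:
drive_tool([
  {"delta_rot": [0,0,0],"translation": [0.01,-0.002,0],"claw": 0.005},
  {"delta_rot": [0,0,0],"translation": [0.03,-0.005,0],"claw": 0.005},
  {"delta_rot": [0,0,0],"translation": [0.06,-0.009,0],"claw": 0.005},
  {"delta_rot": [0,0,0],"translation": [0.095,-0.014,0],"claw": 0.005},
  {"delta_rot": [0,0,0],"translation": [0.13,-0.019,0],"claw": 0.005},
])

```text
t: 11.8
tool_pos: [0.5084, 0.1054, 0.1757]
orientation: [[0.352, 0.936, -0.001], [0.936, -0.352, 0.0], [-0.0, -0.001, -1.0]]
force: [0.0, 0.4, -2.9]
finger_gap: 0.0138
```

Request:
drive_tool([
  {"delta_rot": [0,0,0],"translation": [0.035,-0.005,0],"claw": 0.005},
  {"delta_rot": [0,0,0],"translation": [0.07,-0.01,0],"claw": 0.005},
  {"delta_rot": [0,0,0],"translation": [0.105,-0.016,0],"claw": 0.005},
  {"delta_rot": [0,0,0],"translation": [0.14,-0.021,0],"claw": 0.005},
  {"delta_rot": [0,0,0],"translation": [0.17,-0.026,0],"claw": 0.005},
])

```text
t: 12.42
tool_pos: [0.5436, 0.2739, 0.1754]
orientation: [[0.351, 0.936, -0.001], [0.936, -0.351, -0.0], [-0.001, -0.001, -1.0]]
force: [0.8, 0.6, -3.7]
finger_gap: 0.0133
```

Request:
drive_tool([
  {"delta_rot": [0,0,0],"translation": [0.025,-0.004,0],"claw": 0.005},
  {"delta_rot": [0,0,0],"translation": [0.04,-0.006,0],"claw": 0.005},
  {"delta_rot": [0,0,0],"translation": [0.049,-0.007,0],"claw": 0.005},
  {"delta_rot": [0,0,0],"translation": [0.049,-0.007,0],"claw": 0.005},
  {"delta_rot": [0,0,0],"translation": [0.049,-0.007,0],"claw": 0.005},
])

```text
t: 13.05
tool_pos: [0.5547, 0.3196, 0.176]
orientation: [[0.353, 0.936, -0.0], [0.936, -0.353, -0.0], [-0.0, -0.0, -1.0]]
force: [0.1, 0.1, -4.6]
finger_gap: 0.0134
```

Run:
```python
from h import *
from plant import imaging,monitor
s=delta([.555,.32,.088],69.4); print(s['wrist_torque'],s['tool_pos'])
im=imaging.get_image("scene"); cv2.imwrite("pics/s8.png",cv2.resize(im[100:300,340:600],None,fx=3,fy=3,interpolation=cv2.INTER_CUBIC))
```

```text
t 13.05 trans [0.0005 0.0001 0.088 ] rot [-0.01  0.03 -0.05] F [ 0.1  0.1 -4.6] j [20. 14. 92. -0. 75. 40.]
[-0.00046704 -0.11424988 -0.01036994] [0.55471841 0.31957163 0.17603126]
```

View pics/s8.png

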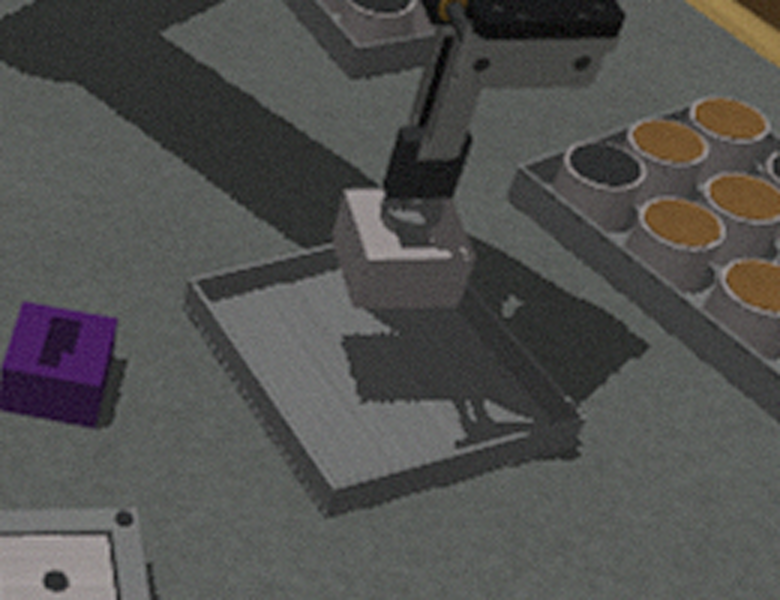

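The plug hangs level over the tray floor. Lower to just above contact (handle 0.088), then slowly through it and down the 8 mm of play.

Request:
drive_tool([
  {"delta_rot": [0,0,0],"translation": [0,0,0.015],"claw": 0.005},
  {"delta_rot": [0,0,0],"translation": [0,0,0.035],"claw": 0.005},
  {"delta_rot": [0,0,0],"translation": [0,0,0.055],"claw": 0.005},
  {"delta_rot": [0,0,0],"translation": [0,0,0.07],"claw": 0.005},
  {"delta_rot": [0,0,0],"translation": [0,0,0.08],"claw": 0.005},
])

```text
t: 13.72
tool_pos: [0.5542, 0.32, 0.0944]
orientation: [[0.352, 0.936, -0.002], [0.936, -0.352, -0.001], [-0.001, -0.001, -1.0]]
force: [-0.5, -0.3, -4.1]
finger_gap: 0.014
```

Request:
drive_tool([
  {"delta_rot": [0,0,0],"translation": [0,0,0],"claw": 0.005},
  {"delta_rot": [0,0,0],"translation": [0,0,0.001],"claw": 0.005},
  {"delta_rot": [0,0,0],"translation": [0,0,0.003],"claw": 0.005},
  {"delta_rot": [0,0,0],"translation": [0,0,0.005],"claw": 0.005},
])

```text
t: 14.22
tool_pos: [0.555, 0.3204, 0.0916]
orientation: [[0.352, 0.936, 0.001], [0.936, -0.352, 0.0], [0.001, 0.001, -1.0]]
force: [-0.3, 0.1, -4.9]
finger_gap: 0.0137
```

Request:
drive_tool([
  {"delta_rot": [0,0,0],"translation": [0,0,0.002],"claw": 0.005},
  {"delta_rot": [0,0,0],"translation": [0,0,0.004],"claw": 0.005},
  {"delta_rot": [0,0,0],"translation": [0,0,0.004],"claw": 0.005},
  {"delta_rot": [0,0,0],"translation": [0,0,0.004],"claw": 0.005},
])

```text
t: 14.72
tool_pos: [0.5552, 0.3204, 0.0878]
orientation: [[0.352, 0.936, 0.001], [0.936, -0.352, 0.0], [0.001, 0.001, -1.0]]
force: [-0.0, -1.1, -1.6]
finger_gap: 0.0133
```

Load has come off at 0.088, so the plug is on the tray floor. Lower the puller to collar contact.

Request:
drive_tool([
  {"delta_rot": [0,0,0],"translation": [0,0,0.002],"claw": 0.005},
  {"delta_rot": [0,0,0],"translation": [0,0,0.004],"claw": 0.005},
  {"delta_rot": [0,0,0],"translation": [0,0,0.006],"claw": 0.005},
  {"delta_rot": [0,0,0],"translation": [0,0,0.007],"claw": 0.005},
  {"delta_rot": [0,0,0],"translation": [0,0,0.007],"claw": 0.005},
])

```text
t: 15.35
tool_pos: [0.5548, 0.3203, 0.0801]
orientation: [[0.352, 0.936, 0.0], [0.936, -0.352, 0.0], [0.0, 0.0, -1.0]]
force: [0.1, 0.4, -2.6]
finger_gap: 0.0139
```

Request:
drive_tool([
  {"delta_rot": [0,0,0],"translation": [0,0,0.0005],"claw": 0.005},
  {"delta_rot": [0,0,0],"translation": [0,0,0.001],"claw": 0.005},
  {"delta_rot": [0,0,0],"translation": [0,0,0.001],"claw": 0.005},
])

```text
t: 15.72
tool_pos: [0.555, 0.3204, 0.08]
orientation: [[0.352, 0.936, 0.0], [0.936, -0.352, 0.0], [0.0, 0.0, -1.0]]
force: [-2.6, -0.2, 4.9]
finger_gap: 0.0135
```

The collar rests on the plug at 0.080. Open the fingers and then back off vertically.

Request:
drive_tool([
  {"delta_rot": [0,0,0],"translation": [0,0,-0.0007],"claw": 0.005},
  {"delta_rot": [0,0,0],"translation": [0,0,-0.0007],"claw": 0.02},
  {"delta_rot": [0,0,0],"translation": [0,0,-0.0007],"claw": 0.05},
  {"delta_rot": [0,0,0],"translation": [0,0,-0.0007],"claw": 0.05},
  {"delta_rot": [0,0,0],"translation": [0,0,-0.0007],"claw": 0.05},
])

```text
t: 16.35
tool_pos: [0.5548, 0.3202, 0.0797]
orientation: [[0.352, 0.936, -0.0], [0.936, -0.352, 0.0], [-0.0, -0.0, -1.0]]
force: [-0.7, 0.1, -0.4]
finger_gap: 0.0463
```

Request:
drive_tool([
  {"delta_rot": [0,0,0],"translation": [0,0,-0.015],"claw": 0.05},
  {"delta_rot": [0,0,0],"translation": [0,0,-0.04],"claw": 0.05},
  {"delta_rot": [0,0,0],"translation": [0,0,-0.08],"claw": 0.05},
  {"delta_rot": [0,0,0],"translation": [0,0,-0.12],"claw": 0.05},
  {"delta_rot": [0,0,0],"translation": [0,0,-0.13],"claw": 0.05},
])

```text
t: 16.98
tool_pos: [0.5566, 0.321, 0.2144]
orientation: [[0.352, 0.936, 0.007], [0.936, -0.352, 0.002], [0.005, 0.005, -1.0]]
force: [0.7, 0.3, -0.2]
finger_gap: 0.0499
```

Run:
```python
from h import *
from plant import imaging,monitor
s=delta([.555,.32,.088],69.4); print(s['finger_gap'],s['tool_pos'])
im=imaging.get_image("scene"); cv2.imwrite("pics/s9.png",cv2.resize(im[100:300,340:600],None,fx=3,fy=3,interpolation=cv2.INTER_CUBIC))
im=imaging.get_image("wrist"); cv2.imwrite("pics/w9.png",im)
```

```text
t 16.98 trans [-0.0021 -0.0018  0.1264] rot [ 0.31 -0.27 -0.01] F [ 0.7  0.3 -0.2] j [20. 12. 90.  0. 78. 40.]
0.049877701649540925 [0.5565915  0.32095764 0.21443751]
```

View pics/s9.png

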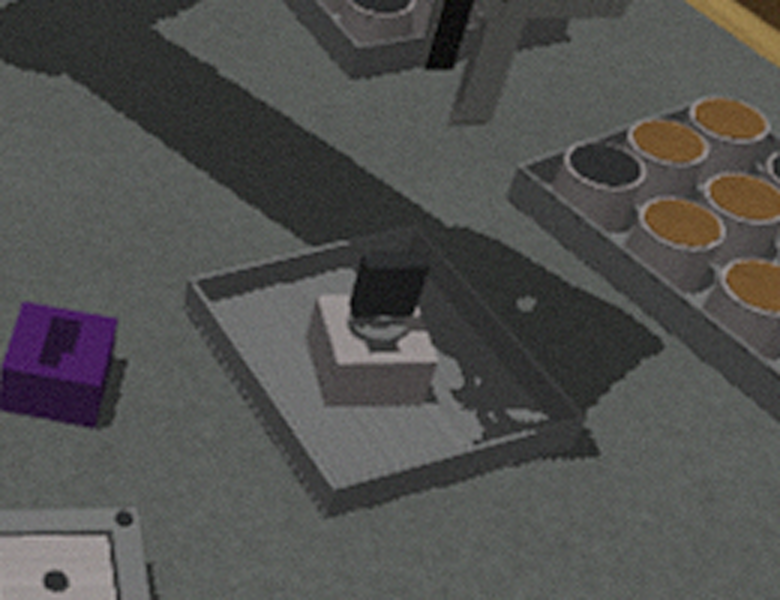

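View pics/w9.png

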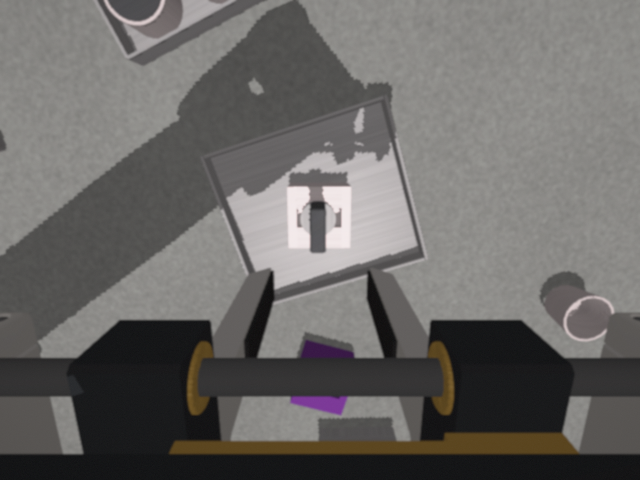

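The plug stands flat in the middle of the tray at (319,217), with the puller upright in it and the gripper clear. Let the arm settle, then hand in.

Request:
drive_tool([
  {"delta_rot": [0,0,0],"translation": [0,0,0],"claw": 0.05},
  {"delta_rot": [0,0,0],"translation": [0,0,0],"claw": 0.05},
  {"delta_rot": [0,0,0],"translation": [0,0,0],"claw": 0.05},
  {"delta_rot": [0,0,0],"translation": [0,0,0],"claw": 0.05},
])

```text
t: 17.58
tool_pos: [0.5546, 0.3201, 0.2093]
orientation: [[0.352, 0.936, -0.001], [0.936, -0.352, -0.0], [-0.001, -0.001, -1.0]]
force: [-0.8, 0.1, 0.6]
finger_gap: 0.0499
```

```bash
python3 -c "
from plant import robot
print(robot.close_job())"
```

```text
the job is handed in; nothing more can be done
None
```

The slotted plug now stands upright in the middle of the empty tray with the puller standing in it, and I handed the job in at about 17.6 s of the 48 s allowed.

- **Screwing in:** I took the puller from its stand and lowered its foot through the slot. The collar touched the plug at a handle height of 91 mm, as predicted. I turned it 90°, and the wrist camera showed the handle square to the slot.
- **Moving:** I pulled the plug straight up, carried it over and lowered it to the tray floor. The load came off at 88 mm and the collar rested at 80 mm, both as predicted. I then opened the fingers and backed off vertically.
- **Last checks:** the scene and wrist pictures show the plug flat, the puller upright and the gripper clear by more than 10 cm. The largest force in any reading was about 7 N; I read it only at the end of each move.
- **Disagreements:** none of my checks failed. The only mismatch was about 1 mm between the top and wrist views of the slot, which is within the slot's 5 mm of play.

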